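Collect polished watch cases and open the degreaser

ROBOT

A 7-joint arm with a two-finger parallel gripper is mounted at the origin on the work surface. World frame = base frame: x ahead of the robot, y to its left, z up, the work surface at z = 0. Lengths are in m, angles in rad, forces in N, time in s.
With the tool pointing down it reaches from about 0.4 to 0.85 m from the base axis. Payload 10.4 kg.
Tool frame: the origin (TCP) lies at the very end of the fingers, on their centre line; the grasp point (between the pads) lies 19 mm behind it; z points along the fingers, y is the line along which they close (so a half turn about z gives the same grasp; the last joint's range is limited). The gripper opens to 85 mm and grips with 20 to 120 N. Pads are 22 mm wide; open, the fingers measure 114 mm over their backs; the gripper's body (76 mm by 85 mm) begins 54 mm behind the grasp point. The pads swing forward as they close: fully open they stand 13 mm farther back than shut.
Start: joints at [1.149, 0.332, -0.065, 1.46, 0.022, 1.35, -0.088], TCP at [0.243, -0.576, 0.231] pointing down, gripper open.
Joint ranges: [-2.6, 2.6], [-0.5, 2.12], [-1.47, 1.34], [0.16, 2.42], [-1.27, 4.41], [0.06, 2.06], [-2.6, 2.6]. Speed limits (rad/s): [2.22, 2.22, 2.79, 2.79, 3.14, 3.14, 3.14].

INTERFACE

Orientations are given as a unit quaternion [x, y, z, w].
In Python, from workcell import * gives the robot as it stands.
- The arm moves only by the tool step_arm, never from a script. Its argument "commands" is one flat list of numbers, 7 for each row, row after row: the finger opening in mm, from 0 to 85.4, then the shift along the world's x, y, z as a fraction of full scale, then the turn, a rotation vector about the world's x, y, z as a fraction of full scale. A call has exactly 10 rows; each row is the pose to reach, as a shift and turn from the pose commanded when the call began, turning the shorter way round; what a row does not reach only later rows make up. Full scale, the value 1, is 0.6 m for a shift and pi rad for a turn. A row lasts 1/8 s, in which the tool goes at most 62.5 mm and 10.7 degrees, less where a joint would pass 70% of its speed; a pose out of reach is approached as far as the arm can. A call with a number of a shift or a turn outside -1 to 1 is refused whole. A call with a gripper value outside its range is refused whole. The fingers move at their own pace and stop on an object; "squeeze" is the grip in N (left out, the last holds). Time passes only in rows, so rows that repeat a pose let the fingers close, or fill a call up. It gives the time, the measured TCP pose, the force, the opening and the grip force at its end, in the units of the state.
- get_obs(): the state, without advancing time (a new reading comes with each control period).
- camera(name): name is "scene" or "side" or "wrist"; returns the picture (480x640x3 uint8, red, green, blue); there is no depth.
- camera_params(name): a dict with "mtx" (3x3 intrinsics, pixels), "extrinsics" (4x4, takes a point from world to camera coordinates); the wrist camera has in their place "tool_from_camera" (4x4, takes a point from camera to tool coordinates, whose origin is the TCP and whose axes are the flange's). Camera axes: x right, y down, z forward; pixel columns grow to the right and rows downward; lengths in m; the calibration is good to about 2 mm. A picture is of the moment at which its call begins: read the wrist's pose just before it. camera_params takes no time and is no camera call.
- hand_in(): hands the job in; it is judged then, once.
The state is a dict: "clock": time; "joint_pos": joint angles; "joint_velocities": joint speeds; "tau": joint torques, N m; "position": TCP position; "ee_rot": TCP orientation; "ft_force": force on the tool from outside, world axes, zero at the start; "torque": the same for the moment, N m; "grip_width": opening from 0.0 (shut) to 1.0 (fully open); "grasp_force": force on a finger pad.
Only numpy, scipy, OpenCV 4.12 (cv2) and the standard library are available. Lean on these libraries where they do the work, as an engineer would, in place of code of your own. Each camera call takes 0.05 s, during which the arm holds its last target. There are 200 camera calls.

TASK

Get the two polished watch cases ready for cleaning: take both out of the polisher's catch tray and set them down, without dropping them, in the blue tote. Then open the orange degreaser bottle: press its white push-and-turn safety cap down, and while it is held down twist it counter-clockwise (seen from above) about a fifth of a turn (70 degrees), then lift it off. Finish still holding the cap in the gripper, upright and about 5 cm clear above the bottle's mouth, and leave the other things on the shelf where they are.

Things in the scene. Friction and masses are not known exactly. Their poses are not given: they have to be found in the camera images.
- tray_floor (a point): Centre of the catch tray's inner floor, 3 mm above the worktop: low open steel tray, fixed, outside 146 mm along its x by 216 mm along its y, walls 3 mm thick, 18 mm high. About 55 mm beyond its +y wall stands the 190 mm tall polisher (blue foot, green bowl 236 mm across) with a sloping spout, up to 60 mm high, ending 8 mm from the tray wall.
- case_steel_center (a point): Centre of the silver watch case (6 mm above its underside): round puck 38 mm across, 12 mm thick, about 60 g, white dial on top, lying flat in the catch tray. Four small lugs stick out along its x (to 24 mm from the centre, within 14 mm either side of the x axis); its sides at +y and -y are free for gripping. z up.
- case_gold_center (a point): Centre of the gold-coloured watch case with a blue dial; otherwise the same as the steel one.
- tote: Blue open plastic tote, loose, 0.5 kg, outside 210 mm along its x by 160 mm along its y, 45 mm high, walls and floor 4 mm thick. Origin at the centre of its underside, z up.
- mouth (a point): Centre of the top of the orange degreaser bottle's neck, 140 mm above the worktop, z up. Bottle 74 mm across up to 75 mm height, tapering to a 26 mm neck above 100 mm, clamped upright in a dark holder 104 mm across: it does not move. Two lugs on the neck, towards its +x and -x, hold the cap.
- cap_center (a point): Centre (half-way up) of the white safety cap, red top: round, 54 mm across, 32 mm high, 40 g. Seated, its underside is 122 mm above the worktop. z up, x along the mouth's x when locked. Grip it across any diameter. Locked until pressed straight down 5 mm or more (aim for 6 to 7; bottom at 8); then turns counter-clockwise from above; free to lift at 58 to 78 degrees (aim for 68), stop at 80.
- seal (a joint): Sprung white plug, 18 mm across, in the bottle's mouth under the cap; it pushes the cap up. Value in m: 0 as the cap stands locked, negative as the cap is pressed (-0.008 at the bottom), up to 0.002 when the cap is off. Its push: 4 N at 0, 7.5 N at -0.005, 9.5 N at -0.008.
- anvil: Bronze bench anvil, 100 x 70 mm, 66 mm high, with a horn; a bystander. Origin under its centre.
- die_set: Caseback die set: black base 110 x 170 mm with grey plastic dies, 44 mm high; a bystander. Origin under its centre.
- cuff_watch: Silver cuff watch lying on its side, about 68 x 64 mm, 30 mm high; a bystander. Origin under its centre.
- loupe: Black eye loupe, 34 mm across, 34 mm high; a bystander. Origin under its centre.
- screwdriver: Small screwdriver, 130 mm long, lying along its x; a bystander.

How it is judged:
On the way, in this order (a step that is already met when the one before it is completed fails the run):
1. both watch cases lie released in the tote (x of case_steel_center in the frame of tote between -0.101 and 0.101 m and y of case_steel_center in the frame of tote between -0.076 and 0.076 m and z of case_steel_center in the frame of tote between 0 and 0.04 m and contact force between the fingers and case_steel below 0.1 N and x of case_gold_center in the frame of tote between -0.101 and 0.101 m and y of case_gold_center in the frame of tote between -0.076 and 0.076 m and z of case_gold_center in the frame of tote between 0 and 0.04 m and contact force between the fingers and case_gold below 0.1 N and linear speed of each of case_steel, case_gold below 0.05 m/s), for 0.2 s.
2. the cap is pressed down on the bottle before it is turned (z of cap_center in the frame of mouth below -0.006 m and angle between the x axis of cap_center and the x axis of mouth, either way round below 0.2 rad and horizontal distance between cap_center and mouth below 0.005 m), for 0.1 s.
3. the cap is twisted about a fifth of a turn while still on the neck (angle between the x axis of cap_center and the x axis of mouth, either way round above 0.7 rad and z of cap_center in the frame of mouth below 0.01 m and horizontal distance between cap_center and mouth below 0.006 m), for 0.05 s.
At the end, for the whole second after the job is handed in: Both cases lie released in the upright tote; the cap is held by the fingers (more than 1 N) at rest, within 15 degrees of upright, its axis within 35 mm of the bottle's, its underside 19 to 124 mm above the bottle's mouth (its centre 35 to 140 mm above) (x of case_steel_center in the frame of tote between -0.101 and 0.101 m and y of case_steel_center in the frame of tote between -0.076 and 0.076 m and z of case_steel_center in the frame of tote between 0 and 0.04 m and contact force between the fingers and case_steel below 0.1 N and x of case_gold_center in the frame of tote between -0.101 and 0.101 m and y of case_gold_center in the frame of tote between -0.076 and 0.076 m and z of case_gold_center in the frame of tote between 0 and 0.04 m and contact force between the fingers and case_gold below 0.1 N and z of cap_center in the frame of mouth between 0.035 and 0.14 m and horizontal distance between cap_center and mouth below 0.035 m and angle between cap_center's own z axis and vertical below 0.26 rad and contact force between the fingers and cap above 1 N and linear speed of cap below 0.03 m/s and angle between tote's own z axis and vertical below 0.1 rad); the arm keeps its last pose, push and grip.
It fails at once if the anvil, die set, cuff watch, loupe or screwdriver is shifted by more than 30 mm (distance of any of anvil, die_set, cuff_watch, loupe, screwdriver from where it was at the start of the episode above 0.03 m).
It fails at once if the tote is shifted by more than 60 mm (distance of tote from where it was at the start of the episode above 0.06 m).
It fails at once if a watch case is dropped (falls faster than 1 m/s) ((linear speed of case_steel above 1 m/s and contact force between the fingers and case_steel below 0.01 N) or (linear speed of case_gold above 1 m/s and contact force between the fingers and case_gold below 0.01 N)).
It also fails if it takes over 69 s, if anything falls off the work surface, if the arm or the gripper's body presses on something with over 40 N, if the wrist force passes 120 N, or if a joint passes its speed limit or range.

## Working session

There is one attempt and no reset: what is moved stays moved. The work goes in short steps, Python scripts to look and compute and a tool call to move; the robot and the scene stay as the last step left them, time stands still between calls to the robot, and variables do not carry over. Pictures are saved under pics/ and viewed, at most 10 in all, crops included, and the job is handed in when it is done.

Besides the shell and the picture viewer there is one more tool, called after "Call:" by a JSON object that holds its "op" and its "data", one argument or row to a line. step_arm: Moves the arm, as the interface text tells. Its arguments: {"type":"object","properties":{"commands":{"type":"array","items":{"type":"number"}},"squeeze":{"type":"number"}},"required":["commands"]}

```bash
mkdir -p pics; cat > h.py <<'E'
from workcell import *
import numpy as np, cv2
from scipy.spatial.transform import Rotation as R
def snap(n):
    o=get_obs(); im=camera(n); p=camera_params(n); K=np.array(p['mtx'])
    if n=='wrist':
        T=np.eye(4);T[:3,:3]=R.from_quat(o['ee_rot']).as_matrix();T[:3,3]=o['position']
        M=T@np.array(p['tool_from_camera'])
    else: M=np.linalg.inv(np.array(p['extrinsics']))
    return im,K,M
def ray(K,M,u,v):
    d=M[:3,:3]@np.linalg.inv(K)@[u,v,1.]; return M[:3,3],d
def onz(K,M,u,v,z):
    c,d=ray(K,M,u,v); return c+d*(z-c[2])/d[2]
def save(im,f): cv2.imwrite('pics/'+f,im[:,:,::-1])
E
python3 - <<'E'
from h import *
print(get_obs())
for n in ['scene','side','wrist']:
    im,K,M=snap(n); save(im,n+'0.png'); np.savez(n+'0.npz',im=im,K=K,M=M); print(n,K.tolist(),M.round(3).tolist())
E
```

```text
{'clock': 0.0, 'joint_pos': array([ 1.14940819,  0.33282905, -0.06469372,  1.4609813 ,  0.02157249,
        1.34987672, -0.08850622]), 'joint_velocities': array([-0.00211343,  0.0004985 ,  0.00075695, -0.00030154, -0.00056524,
        0.00016104,  0.00074463]), 'tau': array([-4.16927487e-04, -6.25436425e+01,  4.91284614e-02, -3.91596615e+01,
        1.63205015e-02,  9.94321425e-03, -1.88259759e-05]), 'position': array([ 0.24253854, -0.57560254,  0.23052355]), 'ee_rot': array([ 9.80186179e-01,  1.98077167e-01, -1.59167609e-04, -6.81802114e-04]), 'ft_force': array([-0.80163368,  0.09195761, -0.4249546 ]), 'torque': array([ 0.04506271, -0.03593042,  0.02478354]), 'grasp_force': 0.0, 'grip_width': 1.0030829674822863}
scene [[439.4231009966726, 0.0, 320.36414097467605], [0.0, 439.4231009966726, 244.88500440835352], [0.0, 0.0, 1.0]] [[-0.877, 0.396, -0.271, 0.799], [0.48, 0.72, -0.502, 0.449], [-0.004, -0.57, -0.822, 0.768], [0.0, 0.0, 0.0, 1.0]]
side [[487.65756590335883, 0.0, 316.1866649423613], [0.0, 487.65756590335883, 243.2825165406643], [0.0, 0.0, 1.0]] [[-0.72, -0.419, 0.553, 0.11], [-0.694, 0.41, -0.592, 0.505], [0.022, -0.81, -0.586, 0.594], [0.0, 0.0, 0.0, 1.0]]
wrist [[424.5275930583695, 0.0, 331.994519452079], [0.0, 424.5275930583695, 241.11387496031966], [0.0, 0.0, 1.0]] [[0.388, -0.887, -0.25, 0.306], [-0.921, -0.374, -0.105, -0.549], [-0.0, 0.271, -0.963, 0.371], [0.0, 0.0, 0.0, 1.0]]
```

View pics/scene0.png

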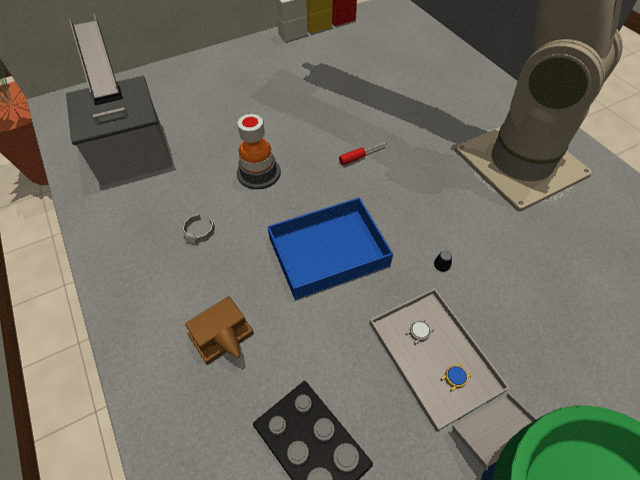

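View pics/side0.png

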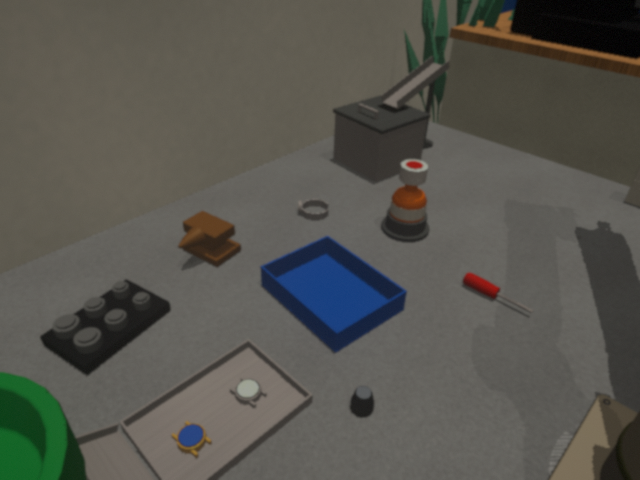

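Scene view: the steel case is at (420,330), gold (457,376), the tote centre about (330,247) and the cap's red top about (251,122). In the side view they're at (248,390), (191,436), (333,290) and (414,166).

```bash
cat > m.py <<'E'
from h import *
def tri(a,b):
    A=[];B=[]
    P=[a,b]; S=np.zeros((3,3));q=np.zeros(3)
    for c,d in P:
        d=d/np.linalg.norm(d);N=np.eye(3)-np.outer(d,d);S+=N;q+=N@c
    return np.linalg.solve(S,q)
def blob(im,lo,hi,box):
    hsv=cv2.cvtColor(im,cv2.COLOR_RGB2HSV);m=cv2.inRange(hsv,lo,hi)
    k=np.zeros_like(m);x0,y0,x1,y1=box;k[y0:y1,x0:x1]=m[y0:y1,x0:x1]
    cs,_=cv2.findContours(k,cv2.RETR_EXTERNAL,cv2.CHAIN_APPROX_NONE)
    c=max(cs,key=cv2.contourArea);return c
def cen(c):
    m=cv2.moments(c);return m['m10']/m['m00'],m['m01']/m['m00']
E
python3 - <<'E'
from m import *
s=np.load('scene0.npz');d=np.load('side0.npz')
red=((0,120,80),(8,255,255)); blue=((100,120,40),(130,255,255)); wh=((0,0,170),(180,70,255))
L={'cap':(red,(235,105,270,140),(398,150,432,175)),'gold':(blue,(440,360,475,392),(170,420,212,455)),
 'steel':(wh,(405,315,436,345),(232,374,264,402))}
for k,(cl,b1,b2) in L.items():
    r=[]
    for z,b in((s,b1),(d,b2)):
        c=blob(z['im'],*cl,b);u=cen(c);r.append(ray(z['K'],z['M'],*u));print(k,u,cv2.contourArea(c))
    print(tri(*r).round(4), [onz(z['K'],z['M'],*cen(blob(z['im'],*cl,b)),.154 if k=='cap' else .015).round(4) for z,b in((s,b1),(d,b2))])
for z,b in((s,(260,190,400,305)),(d,(255,230,412,355))):
    c=blob(z['im'],*blue,b);h=cv2.convexHull(c);a=cv2.approxPolyDP(h,5,True)[:,0]
    print(a.tolist(),[onz(z['K'],z['M'],*p,.045).round(3).tolist() for p in a])
s_,d_=s,d
tr=[onz(s['K'],s['M'],*p,.018).round(3) for p in((371,322),(435,292),(506,386),(440,426))];print('tray',tr,np.mean(tr,0))
for n,p in dict(loupe=(445,252),sd1=(345,160),sd2=(385,145),cuff=(198,230),anvil=(220,330),dbase=(259,172)).items(): print(n,onz(s['K'],s['M'],*p,.01).round(3))
E
```

```text
cap (249.67722473604826, 121.59125188536952) 110.5
cap (414.1111111111111, 164.35978835978835) 63.0
[ 0.5755 -0.2761  0.153 ] [array([ 0.5757, -0.2755,  0.154 ]), array([ 0.5743, -0.2737,  0.154 ])]
gold (456.66594045025414, 375.3100944081336) 229.5
gold (190.2058674759737, 435.0900354071826) 329.5
[0.4759 0.3437 0.0131] [array([0.4767, 0.3437, 0.015 ]), array([0.4747, 0.3446, 0.015 ])]
steel (420.3076923076923, 328.905325443787) 169.0Traceback (most recent call last):
  File "<stdin>", line 9, in <module>
  File "m.py", line 12, in blob
    c=max(cs,key=cv2.contourArea);return c
ValueError: max() iterable argument is empty
```

View pics/wrist0.png

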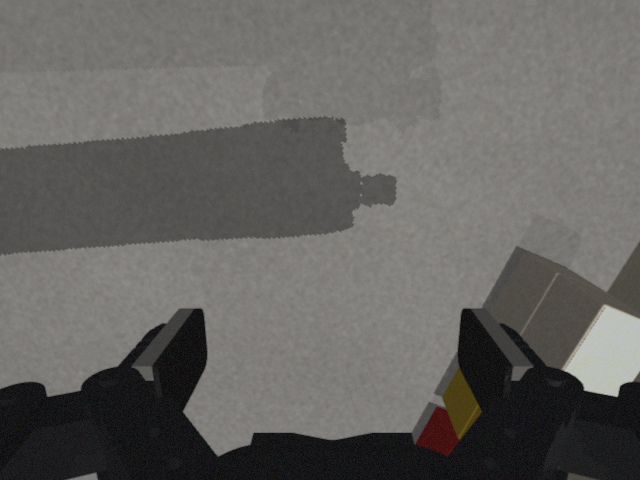

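The wrist picture shows only bare worktop, the fingers at (190,350) and (480,350), and clutter bottom right. The side image is darker, so I'll lower the white threshold.

```bash
python3 - <<'E'
from m import *
s=np.load('scene0.npz');d=np.load('side0.npz')
blue=((100,120,40),(130,255,255))
r=[]
for z,b,v in((s,(405,315,436,345),170),(d,(232,374,264,402),145)):
    try:
        c=blob(z['im'],(0,0,v),(180,70,255),b);u=cen(c);r.append(ray(z['K'],z['M'],*u));print(u,cv2.contourArea(c),onz(z['K'],z['M'],*u,.015).round(4))
    except Exception as e: print(e)
if len(r)==2: print(tri(*r))
for z,b in((s,(260,190,400,305)),(d,(255,230,412,355))):
    c=blob(z['im'],*blue,b);h=cv2.convexHull(c);a=cv2.approxPolyDP(h,5,True)[:,0]
    print(a.tolist(),[onz(z['K'],z['M'],*p,.045).round(3).tolist() for p in a])
tr=[onz(s['K'],s['M'],*p,.018).round(3).tolist() for p in((371,322),(435,292),(506,386),(440,426))];print('tray',tr,np.mean(tr,0))
for n,p in dict(loupe=(445,252),sd1=(345,160),sd2=(385,145),cuff=(198,230),anvil=(220,330)).items(): print(n,onz(s['K'],s['M'],*p,.01).round(3))
print(R.from_quat(get_obs()['ee_rot']).as_matrix().round(3))
print(np.array(camera_params('wrist')['tool_from_camera']).round(3))
E
```

```text
(420.3076923076923, 328.905325443787) 169.0 [0.4805 0.2434 0.015 ]
(247.39111111111112, 387.834074074074) 225.0 [0.4798 0.2445 0.015 ]
[0.48032948 0.24359674 0.01416398]
[[359, 198], [392, 252], [389, 265], [295, 299], [268, 226]] [[0.429, -0.06, 0.045], [0.445, 0.091, 0.045], [0.467, 0.114, 0.045], [0.66, 0.092, 0.045], [0.633, -0.086, 0.045]]
[[325, 237], [405, 291], [400, 310], [337, 350], [263, 284], [261, 267]] [[0.63, -0.077, 0.045], [0.426, -0.058, 0.045], [0.404, -0.014, 0.045], [0.42, 0.122, 0.045], [0.609, 0.101, 0.045], [0.646, 0.073, 0.045]]
tray [[0.554, 0.189, 0.018], [0.412, 0.195, 0.018], [0.416, 0.399, 0.018], [0.554, 0.397, 0.018]] [0.484 0.295 0.018]
loupe [0.332 0.127 0.01 ]
sd1 [ 0.377 -0.204  0.01 ]
sd2 [ 0.263 -0.201  0.01 ]
cuff [ 0.762 -0.175  0.01 ]
anvil [0.804 0.065 0.01 ]
[[ 0.922  0.388 -0.   ]
 [ 0.388 -0.922  0.001]
 [-0.    -0.001 -1.   ]]
[[ 0.    -0.963 -0.271  0.069]
 [ 1.    -0.     0.001  0.   ]
 [-0.001 -0.271  0.963 -0.14 ]
 [ 0.     0.     0.     1.   ]]
```

Call:
{"op": "step_arm", "data": {
  "commands": [85,0.43,0.876,0.033,0,0,0.5,85,0.43,0.876,0.033,0,0,0.5,85,0.43,0.876,0.033,0,0,0.5,85,0.43,0.876,0.033,0,0,0.5,85,0.43,0.876,0.033,0,0,0.5,85,0.43,0.876,0.033,0,0,0.5,85,0.43,0.876,0.033,0,0,0.5,85,0.43,0.876,0.033,0,0,0.5,85,0.43,0.876,0.033,0,0,0.5,85,0.43,0.876,0.033,0,0,0.5],
  "squeeze": 40
}}

```text
clock: 1.4
position: [0.5016, -0.0462, 0.2513]
ee_rot: [0.55, 0.835, 0.001, -0.0]
ft_force: [0.3, -0.4, 0.5]
grip_width: 0.994
grasp_force: 0.0
```

Call:
{"op": "step_arm", "data": {
  "commands": [55,-0.035,0.573,-0.14,0,0,0,55,-0.035,0.573,-0.14,0,0,0,55,-0.035,0.573,-0.14,0,0,0,55,-0.035,0.573,-0.14,0,0,0,55,-0.035,0.573,-0.14,0,0,0,55,-0.035,0.573,-0.14,0,0,0,55,-0.035,0.573,-0.14,0,0,0,55,-0.035,0.573,-0.14,0,0,0,55,-0.035,0.573,-0.14,0,0,0,55,-0.035,0.573,-0.14,0,0,0]
}}

```text
clock: 2.65
position: [0.4803, 0.2924, 0.1674]
ee_rot: [0.554, 0.833, 0.0, 0.0]
ft_force: [-0.5, -0.1, -0.8]
grip_width: 0.645
grasp_force: 0.0
```

```bash
python3 - <<'E'
from h import *
im,K,M=snap('wrist'); save(im,'w1.png'); np.savez('w1.npz',im=im,K=K,M=M); o=get_obs();print(o['clock'],o['position'],R.from_quat(o['ee_rot']).as_matrix().round(3))
E
```

```text
2.7 [0.48020927 0.29256453 0.16740773] [[-0.387  0.922  0.001]
 [ 0.922  0.387 -0.   ]
 [-0.     0.001 -1.   ]]
```

View pics/w1.png

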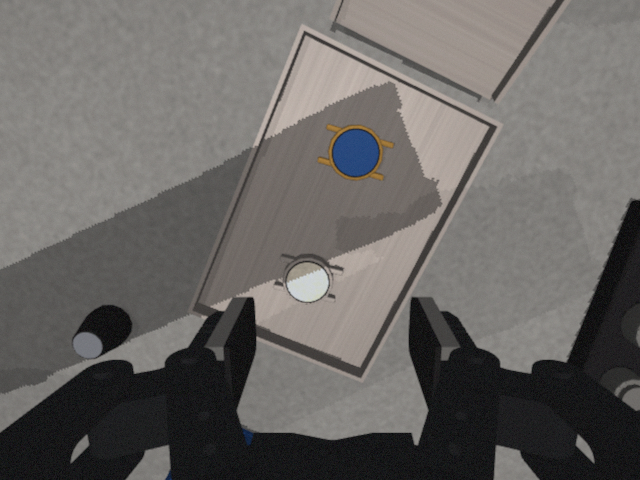

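In this wrist view the gold case is at (355,153) with lug tips at (329,127), (319,160), (393,146) and (381,178). The steel case is at (307,281) with tips at (284,257), (277,284), (342,270) and (334,297).

```bash
python3 - <<'E'
from m import *
d=np.load('w1.npz');K,M=d['K'],d['M']
for n,t,b in (('gold',[(329,127),(319,160),(393,146),(381,178)],(355,153)),('steel',[(284,257),(277,284),(342,270),(334,297)],(307,281))):
    w=np.array([onz(K,M,*p,.009) for p in t]);a=w[2:].mean(0)-w[:2].mean(0)
    print(n,w.mean(0).round(4),onz(K,M,*b,.015).round(4),np.linalg.norm(a),np.degrees(np.arctan2(a[1],a[0])))
c=blob(d['im'],(100,120,40),(130,255,255),(300,100,410,200));print(cen(c),onz(K,M,*cen(c),.015))
print(np.array([onz(K,M,*p,.018) for p in((304,27),(501,126),(361,380),(193,309))]).round(3))
E
```

```text
gold [0.4773 0.3423 0.009 ] [0.4764 0.3424 0.015 ] 0.04547832760148437 6.741879163726791
steel [0.4819 0.2452 0.009 ] [0.4809 0.2439 0.015 ] 0.044175934316139705 9.151488761090642
(355.36577181208054, 152.3754321740899) [0.47648053 0.34287872 0.015     ]
[[0.416 0.401 0.018]
 [0.558 0.396 0.018]
 [0.55  0.185 0.018]
 [0.411 0.192 0.018]]
```

Call:
{"op": "step_arm", "data": {
  "commands": [50,-0.004,0.082,-0.17,0,0,0.411,50,-0.004,0.082,-0.21,0,0,0.411,50,-0.004,0.082,-0.21,0,0,0.411,50,-0.004,0.082,-0.21,0,0,0.411,50,-0.004,0.082,-0.21,0,0,0.411,50,-0.004,0.082,-0.21,0,0,0.411,50,-0.004,0.082,-0.21,0,0,0.411,50,-0.004,0.082,-0.21,0,0,0.411,50,-0.004,0.082,-0.23,0,0,0.411,50,-0.004,0.082,-0.24,0,0,0.411]
}}

```text
clock: 3.95
position: [0.4771, 0.3421, 0.022]
ee_rot: [-0.058, 0.998, -0.0, -0.0]
ft_force: [-0.4, -0.0, -0.5]
grip_width: 0.586
grasp_force: 0.0
```

```bash
python3 - <<'E'
from h import *
im,K,M=snap('wrist'); save(im,'w2.png'); np.savez('w2.npz',im=im,K=K,M=M); o=get_obs();print(o['clock'],o['position'],R.from_quat(o['ee_rot']).as_matrix().round(3),o['joint_pos'])
E
```

```text
4.0 [0.47677791 0.34196168 0.0214535 ] [[-0.993 -0.117 -0.001]
 [-0.117  0.993 -0.001]
 [ 0.001 -0.001 -1.   ]] [ 0.06220401  0.69019021 -0.99571825  1.72872361  0.64627345  1.09076298
  0.54248308]
```

View pics/w2.png

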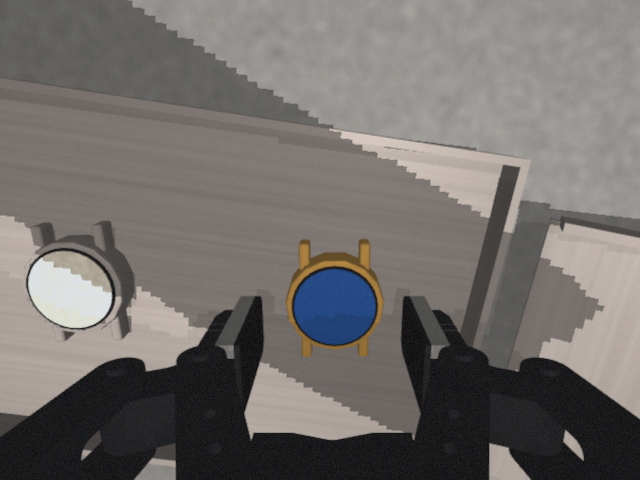

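The gold case is centred between the fingers at (335,302), with its lugs clear of the pads.

Call:
{"op": "step_arm", "data": {
  "commands": [50,0,0,-0.015,0,0,0,50,0,0,-0.03,0,0,0,50,0,0,-0.032,0,0,0,30,0,0,-0.032,0,0,0,30,0,0,-0.032,0,0,0,30,0,0,-0.032,0,0,0,30,0,0,-0.032,0,0,0,30,0,0,-0.032,0,0,0,30,0,0,-0.02,0,0,0,30,0,0,0.02,0,0,0]
}}

```text
clock: 5.25
position: [0.4767, 0.3422, 0.0354]
ee_rot: [-0.06, 0.998, -0.0, -0.001]
ft_force: [0.0, 0.6, -0.2]
grip_width: 0.423
grasp_force: 40.1
```

Call:
{"op": "step_arm", "data": {
  "commands": [30,0,0,0.1,0,0,0,30,0.03,-0.1,0.11,0,0,0,30,0.06,-0.19,0.11,0,0,0,30,0.09,-0.28,0.11,0,0,0,30,0.12,-0.37,0.11,0,0,0,30,0.14,-0.46,0.11,0,0,0,30,0.163,-0.54,0.11,0,0,0,30,0.163,-0.555,0.11,0,0,0,30,0.163,-0.555,0.07,0,0,0,30,0.163,-0.555,0.02,0,0,0]
}}

```text
clock: 6.5
position: [0.5758, 0.0106, 0.0485]
ee_rot: [-0.06, 0.998, 0.0, 0.001]
ft_force: [-0.4, -0.5, -1.3]
grip_width: 0.42
grasp_force: 40.3
```

```bash
python3 - <<'E'
from h import *
im,K,M=snap('wrist'); im2,_,_=snap('scene'); save(np.hstack([im,im2])[::2,::2],'w3.png'); o=get_obs();print(o['clock'],o['position'])
E
```

```text
6.6 [0.57339871 0.01034088 0.0458126 ]
```

View pics/w3.png

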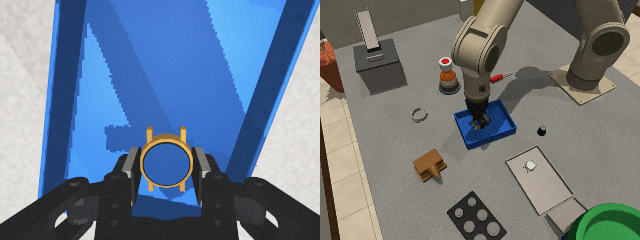

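The gold case is held upright, at (165,163) in the left half, over the tote floor.

Call:
{"op": "step_arm", "data": {
  "commands": [30,0,0,-0.03,0,0,0,30,0,0,-0.055,0,0,0,30,0,0,-0.069,0,0,0,30,0,0,-0.07,0,0,0,30,0,0,-0.07,0,0,0,50,0,0,-0.07,0,0,0,50,0,0,-0.07,0,0,0,50,0,0,-0.06,0,0,0,50,0,0,0,0,0,0,50,0,0,0.09,0,0,0]
}}

```text
clock: 7.85
position: [0.5742, 0.0096, 0.1016]
ee_rot: [-0.06, 0.998, 0.0, -0.001]
ft_force: [0.5, -0.9, 0.9]
grip_width: 0.587
grasp_force: 0.0
```

Call:
{"op": "step_arm", "data": {
  "commands": [50,-0.04,0.1,0,0,0,0.014,50,-0.08,0.2,0,0,0,0.014,50,-0.12,0.3,0,0,0,0.014,50,-0.156,0.39,-0.03,0,0,0.014,50,-0.156,0.39,-0.06,0,0,0.014,50,-0.156,0.39,-0.09,0,0,0.014,50,-0.156,0.39,-0.12,0,0,0.014,50,-0.156,0.39,-0.13,0,0,0.014,50,-0.156,0.39,-0.13,0,0,0.014,50,-0.156,0.39,-0.13,0,0,0.014]
}}

```text
clock: 9.1
position: [0.482, 0.2436, 0.0237]
ee_rot: [-0.081, 0.997, 0.0, 0.0]
ft_force: [0.6, 0.2, -0.7]
grip_width: 0.585
grasp_force: 0.0
```

```bash
python3 - <<'E'
from h import *
im,K,M=snap('wrist'); save(im[::2,::2],'w4.png'); o=get_obs();print(o['clock'],o['position'])
E
```

```text
9.15 [0.48200621 0.2436867  0.0237247 ]
```

View pics/w4.png

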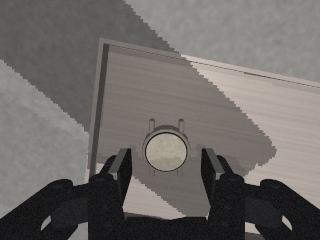

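The steel case is centred between the fingers at (166,152), half scale.

Call:
{"op": "step_arm", "data": {
  "commands": [50,0,0,-0.015,0,0,0,50,0,0,-0.03,0,0,0,50,0,0,-0.034,0,0,0,30,0,0,-0.034,0,0,0,30,0,0,-0.034,0,0,0,30,0,0,-0.034,0,0,0,30,0,0,-0.034,0,0,0,30,0,0,-0.034,0,0,0,30,0,0,-0.02,0,0,0,30,0,0,0.02,0,0,0]
}}

```text
clock: 10.4
position: [0.4809, 0.2435, 0.0357]
ee_rot: [-0.082, 0.997, -0.0, -0.001]
ft_force: [-0.2, -0.8, -0.2]
grip_width: 0.423
grasp_force: 40.1
```

Call:
{"op": "step_arm", "data": {
  "commands": [30,0,0,0.1,0,0,0,30,0.005,-0.09,0.11,0,0,0,30,0.01,-0.18,0.11,0,0,0,30,0.02,-0.27,0.11,0,0,0,30,0.023,-0.36,0.11,0,0,0,30,0.023,-0.386,0.11,0,0,0,30,0.023,-0.386,0.09,0,0,0,30,0.023,-0.386,0.05,0,0,0,30,0.023,-0.386,0.01,0,0,0,30,0.023,-0.386,-0.02,0,0,0]
}}

```text
clock: 11.65
position: [0.4949, 0.0143, 0.0221]
ee_rot: [-0.083, 0.997, 0.0, -0.0]
ft_force: [0.0, 0.5, -0.4]
grip_width: 0.419
grasp_force: 40.2
```

Call:
{"op": "step_arm", "data": {
  "commands": [30,0,0,-0.015,0,0,0,30,0,0,-0.026,0,0,0,30,0,0,-0.029,0,0,0,30,0,0,-0.029,0,0,0,50,0,0,-0.029,0,0,0,50,0,0,-0.029,0,0,0,50,0,0,-0.01,0,0,0,50,0,0,0.06,0,0,0,85,0,0,0.16,0,0,0,85,0,0,0.26,0,0,0]
}}

```text
clock: 12.9
position: [0.495, 0.0125, 0.1815]
ee_rot: [-0.082, 0.997, 0.0, -0.0]
ft_force: [0.5, -1.6, 0.4]
grip_width: 0.979
grasp_force: 0.0
```

```bash
python3 - <<'E'
from h import *
im,K,M=snap('wrist'); im2,_,_=snap('scene'); save(np.hstack([im,im2])[::2,::2],'w5.png'); o=get_obs();print(o['clock'],o['position'],R.from_quat(o['ee_rot']).as_matrix().round(3),o['joint_pos'].round(2))
E
```

```text
13.0 [0.498153   0.01319248 0.18531012] [[-0.987 -0.163  0.008]
 [-0.163  0.987 -0.001]
 [-0.008 -0.002 -1.   ]] [ 1.01  0.3  -1.28  1.81  0.31  1.25  1.38]
```

View pics/w5.png

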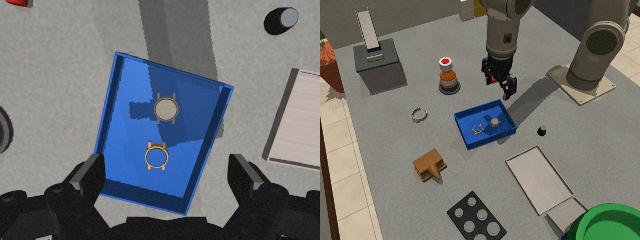

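Both cases lie in the tote: steel at (166,109) and gold at (156,156) in the left half. Next I move to above the cap and unwind the wrist.

Call:
{"op": "step_arm", "data": {
  "commands": [85,0.02,-0.07,0.087,0,0,-0.05,85,0.04,-0.13,0.087,0,0,-0.1,85,0.05,-0.19,0.087,0,0,-0.15,85,0.07,-0.25,0.087,0,0,-0.2,85,0.09,-0.31,0.087,0,0,-0.25,85,0.1,-0.37,0.087,0,0,-0.3,85,0.12,-0.43,0.087,0,0,-0.35,85,0.134,-0.479,0.087,0,0,-0.4,85,0.134,-0.479,0.087,0,0,-0.444,85,0.134,-0.479,0.087,0,0,-0.444]
}}

```text
clock: 14.25
position: [0.5757, -0.2751, 0.2317]
ee_rot: [0.577, 0.817, 0.0, -0.0]
ft_force: [-0.7, 0.3, -0.3]
grip_width: 0.994
grasp_force: 0.0
```

Call:
{"op": "step_arm", "data": {
  "commands": [85,0,0,0,0,0,-0.05,85,0,0,0,0,0,-0.1,85,0,0,0,0,0,-0.15,85,0,0,0,0,0,-0.2,85,0,0,0,0,0,-0.25,85,0,0,0,0,0,-0.3,85,0,0,0,0,0,-0.35,85,0,0,0,0,0,-0.4,85,0,0,0,0,0,-0.444,85,0,0,0,0,0,-0.444]
}}

```text
clock: 15.5
position: [0.5757, -0.2747, 0.2317]
ee_rot: [0.966, 0.257, 0.0, 0.0]
ft_force: [-0.2, 0.6, -0.3]
grip_width: 0.999
grasp_force: 0.0
```

```bash
python3 - <<'E'
from m import *
im,K,M=snap('wrist'); save(im,'w6.png'); np.savez('w6.npz',im=im,K=K,M=M); o=get_obs();print(o['clock'],o['position'],R.from_quat(o['ee_rot']).as_matrix().round(3),o['joint_pos'].round(2))
c=blob(im,(0,120,80),(8,255,255),(100,0,540,480));print(cen(c),cv2.contourArea(c),onz(K,M,*cen(c),.154).round(4))
E
```

```text
15.55 [ 0.57575081 -0.27478285  0.23163149] [[ 0.867  0.498  0.   ]
 [ 0.498 -0.867 -0.   ]
 [ 0.     0.    -1.   ]] [ 0.82  0.42 -0.6   1.4   0.24  1.39 -0.83]
(332.5789315545941, 254.79724776155277) 2773.5 [ 0.5758 -0.2755  0.154 ]
```

View pics/w6.png

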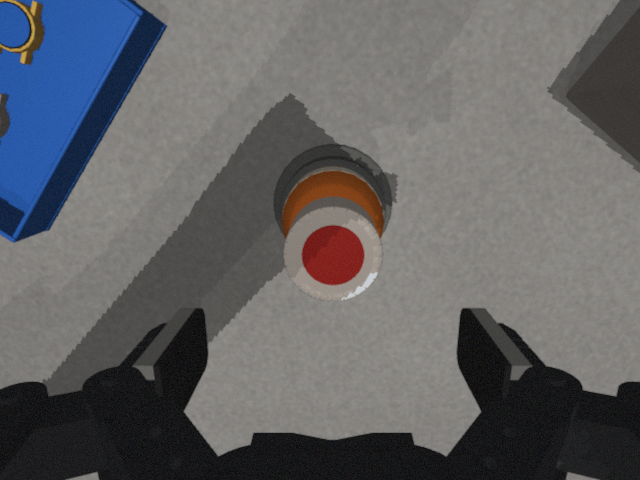

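The cap's red disc is at (333,255), almost exactly under the TCP and central between the fingers, so I descend and grip.

Call:
{"op": "step_arm", "data": {
  "commands": [85,0,-0.001,-0.06,0,0,0,85,0,-0.001,-0.12,0,0,0,85,0,-0.001,-0.16,0,0,0,85,0,-0.001,-0.18,0,0,0,85,0,-0.001,-0.193,0,0,0,85,0,-0.001,-0.193,0,0,0,45,0,-0.001,-0.193,0,0,0,45,0,-0.001,-0.193,0,0,0,45,0,-0.001,-0.193,0,0,0,45,0,-0.001,-0.193,0,0,0],
  "squeeze": 80
}}

```text
clock: 16.8
position: [0.576, -0.2759, 0.1161]
ee_rot: [0.967, 0.255, 0.0, 0.0]
ft_force: [-1.0, 0.5, 4.4]
grip_width: 0.62
grasp_force: 82.8
```

Call:
{"op": "step_arm", "data": {
  "commands": [45,0,0,-0.004,0,0,0,45,0,0,-0.008,0,0,0,45,0,0,-0.0115,0,0,0,45,0,0,-0.0115,0,0,0,45,0,0,-0.0115,0,0,0,45,0,0,-0.0115,0,0,0,45,0,0,-0.0115,0,0,0,45,0,0,-0.0115,0,0,0,45,0,0,-0.0115,0,0,0,45,0,0,-0.0115,0,0,0]
}}

```text
clock: 18.05
position: [0.5761, -0.276, 0.1095]
ee_rot: [0.967, 0.255, 0.0, 0.0]
ft_force: [-2.6, 1.0, 8.1]
grip_width: 0.619
grasp_force: 83.2
```

Call:
{"op": "step_arm", "data": {
  "commands": [45,0,0,-0.001,0,0,0.05,45,0,0,-0.001,0,0,0.1,45,0,0,-0.001,0,0,0.15,45,0,0,-0.001,0,0,0.2,45,0,0,-0.001,0,0,0.25,45,0,0,-0.001,0,0,0.3,45,0,0,-0.001,0,0,0.34,45,0,0,-0.001,0,0,0.38,45,0,0,-0.001,0,0,0.38,45,0,0,-0.001,0,0,0.38]
}}

```text
clock: 19.3
position: [0.5763, -0.2752, 0.109]
ee_rot: [0.656, 0.754, 0.001, 0.0]
ft_force: [-1.7, 3.2, 8.7]
grip_width: 0.615
grasp_force: 83.4
```

```bash
python3 - <<'E'
from h import *
o=get_obs();print(o['clock'],o['position'],o['ft_force'],o['torque'],o['joint_pos'].round(2));m=R.from_quat(o['ee_rot']).as_matrix();print(np.degrees(np.arctan2(m[1,0],m[0,0]))-np.degrees(2*np.arctan2(.255,.967)))
E
```

```text
19.3 [ 0.57629947 -0.27517809  0.10900101] [-1.74666314  3.17509209  8.70355363] [0.63895674 0.51525878 0.05126248] [ 0.95  0.58 -0.79  1.53  0.43  1.21  0.23]
68.41087944316325
```

Call:
{"op": "step_arm", "data": {
  "commands": [45,0,0,0.006,0,0,3.8e-10,45,0,0,0.015,0,0,0,45,0,0,0.03,0,0,0,45,0,0,0.05,0,0,0,45,0,0,0.08,0,0,0,45,0,0,0.11,0,0,0,45,0,0,0.125,0,0,0,45,0,0,0.125,0,0,0,45,0,0,0.125,0,0,0,45,0,0,0.125,0,0,0]
}}

```text
clock: 20.55
position: [0.5754, -0.2759, 0.1823]
ee_rot: [0.657, 0.754, -0.0, -0.001]
ft_force: [0.1, -0.7, -0.2]
grip_width: 0.617
grasp_force: 83.5
```

```bash
python3 - <<'E'
from h import *
im,K,M=snap('side'); im2,_,_=snap('scene'); save(np.hstack([im[100:400,200:520],im2[60:360,160:480]]),'w7.png'); o=get_obs();print(o['clock'],o['position'],o['ft_force'])
E
```

```text
20.65 [ 0.57551901 -0.27589457  0.18256974] [-0.85787202 -0.31192688 -0.36019508]
```

View pics/w7.png

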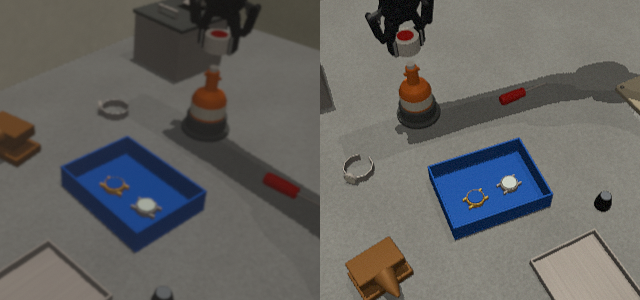

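The cap is off and held upright above the open neck (cap at (218,40), mouth at (212,75) in the left half). Both cases lie in the tote.

```bash
python3 -c "
from workcell import *
print(hand_in())"
```

```text
the job is handed in; nothing more can be done
None
```

I handed in the job at about 21 s on the robot clock: both watch cases lie released in the blue tote, and the gripper holds the cap upright about 5 cm above the open bottle; `hand_in()` returned no verdict.

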